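Turn a sample tube label-up and hold the spring-return pointer on its tick

TASK

Roll the amber glass tube that lies on the white reading board, without picking it up, until its paper label faces straight up, and take your fingers off it while it still lies along the rail. Then pull the spring-return pointer along its rail by the upright black knob until its tip points at the black tick across the label, and finish while you still hold it there: do not let go at the end. Do not disturb the other things on the bench.

Things in the scene. Friction and masses are not known exactly. Their poses are not given: they have to be found in the camera images.
- board: Fixed white board 240 (x) x 400 (y) x 12 mm; origin under its centre, on the bench; z up, x away from the robot (turned up to 17 degrees). Its flat top, the bed (12 mm above the bench), is free from x = -110 mm (lip 8 mm high) to +79 mm; an aluminium rail 12 mm wide, 14 mm high runs along y at x = +85 mm, y = -180 to +180.
- tube: Amber glass tube lying loose on the bed, roughly along the rail: cylinder 32 mm across, 130 mm long, about 100 g. Origin mid-length on its axis; x along it to the black cap (last 24 mm, 1 mm thinner) at the board's +y end; z out through the label's middle: label up = z up. Pressed lightly on top and dragged it rolls without slip (its top moves twice as far as its axis) and stays where left.
- tick (a point): Middle of the black tick across the label (4 mm wide along the tube), on the tube's surface at tube x = -20 mm; axes as the tube's. The white label is 80 x 20 mm, tube x = -58 to +22 mm. It starts facing down and away from the robot, about 130 degrees from up: rolling the tube about 36 mm towards the robot (board -x) brings it up, and the bed has room for that.
- carriage (a joint): Carriage travel along the rail, m: 0 = home at the board's -y end, where its spring keeps it; grows towards board +y as it is pulled; stop at 0.24. The spring pulls back with 3 N at home plus 25 N/m (5 to 9 N at the tick). Carriage block 34 x 40 mm, top 44 mm above the bench; knob and pointer are rigid with it.
- pointer (a point): Tip of the pointer, a thin flat steel strip reaching from the carriage 112 mm towards the robot over the bed; underside 53 mm above the bench, so 9 mm above the tube. Tip 3 mm wide. Moves with the carriage; axes parallel to the board's.
- knob (a point): Grip point of the upright round black knob on the carriage: on its axis, 68 mm above the bench. The knob's grip is 20 mm in diameter from 56 to 80 mm above the bench, on a thinner neck, and can be pinched from above.
- beaker: Bystander: clear plastic beaker 80 mm wide, 95 mm high, beyond the board's +y end. Origin under its centre. Leave alone.
- jar: Bystander: amber jar 44 mm wide, 60 mm high, beyond the rail side of the board. Origin under its centre. Leave alone.
- vial: Bystander: small clear vial 28 mm wide, 50 mm high, beyond the rail side of the board. Origin under its centre. Leave alone.
- washbottle: Bystander: white bottle 68 mm wide, 140 mm high, beyond the board's -y end. Origin under its centre. Leave alone.
- dish: Bystander: white dish 80 mm wide, 18 mm high, by the board's -y end. Origin under its centre. Leave alone.
- spatula: Bystander: spatula 150 mm long lying in front of the board, on the robot's side. Leave alone.
- stopper: Bystander: rubber stopper 28 mm wide, 24 mm high, standing on the bed near the board's +y end. Origin under its centre. Leave alone.
Things that resemble listed ones, but are neither listed nor needed, are in the scene too. Leave any green or pink look-alike of the tube alone.

How it is judged (in metres and radians):
On the way:
1. the tube lies on the bed with its label up (within 20 degrees), at rest and not touched, the pointer still at home (angle between tube's own z axis and vertical below 0.35 rad and linear speed of tube below 0.02 m/s and contact force between the fingers and tube below 0.3 N and z of tube in the frame of board below 0.034 m and value of joint carriage below 0.02 m), for 0.2 s.
At the end, for the whole second after the job is handed in: The fingers hold the carriage still (over 1.5 N), pointer tip within 4 mm of the tick along the rail; the tube lies at rest on the bed, label within 20 degrees of up, within 14 degrees of the rail's direction, touched by neither fingers nor carriage (angle between tube's own z axis and vertical below 0.35 rad and angle between the x axis of tube and the y axis of board, either way round below 0.25 rad and z of tube in the frame of board between 0.02 and 0.034 m and linear speed of tube below 0.02 m/s and contact force between the fingers and tube below 0.3 N and y of tick in the frame of pointer between -0.004 and 0.004 m and velocity of joint carriage between -0.01 and 0.01 m/s and contact force between the fingers and carriage above 1.5 N and contact force between tube and carriage below 0.3 N); the arm keeps its last pose, push and grip.
It fails at once if the tube is lifted off the board (z of tube in the frame of board above 0.045 m).
It fails at once if a bystander is pushed about (30 mm or more) or knocked over (distance of any of beaker, jar, vial, washbottle, dish, spatula, stopper from where it was at the start of the episode above 0.03 m or angle between any of beaker, jar, vial, washbottle, dish, stopper's own z axis and vertical above 0.6 rad).
It also fails if it takes over 64 s, if anything falls off the work surface, if the arm or the gripper's body presses on something with over 40 N, if the wrist force passes 120 N, or if a joint passes its speed limit or range.

ROBOT

A 7-joint arm with a two-finger parallel gripper is mounted at the origin on the work surface. World frame = base frame: x ahead of the robot, y to its left, z up, the work surface at z = 0. Lengths are in mm, angles in rad, forces in N, time in s.
With the tool pointing down it reaches from about 425 to 1025 mm from the base axis. Payload 3.6 kg.
Tool frame: the origin (TCP) lies on the centre line of the jaws, within the pads' length; the fingertips stand 17 mm ahead of it and the grasp point (between the pads) lies 2 mm behind it (robot.tip_reach is the z of the fingertips in the tool frame, in mm); z points along the fingers, y is the line along which they close (so a half turn about z gives the same grasp; the last joint's range is limited). The gripper opens to 85 mm and grips with 20 to 120 N. Pads are 22 mm wide; open, the fingers measure 114 mm over their backs; the gripper's body (76 mm by 85 mm) begins 54 mm behind the grasp point. The pads swing forward as they close: fully open they stand 13 mm farther back than shut.
Start: joints at [1.03, 0.591, 0.048, 1.609, -0.033, 0.943, -0.034], TCP at [313.915, -653.519, 248.302] pointing down, gripper open.
Joint ranges: [-2.69, 2.69], [-0.47, 2.24], [-1.27, 1.36], [0.19, 2.51], [-1.53, 4.68], [0.08, 2.07], [-3.09, 3.09]. Speed limits (rad/s): [2.57, 2.57, 3.14, 3.14, 3.14, 3.14, 3.14].

INTERFACE

Orientations are given as a unit quaternion [w, x, y, z].
In Python, from cell import readout, imaging, job, robot gives the robot as it stands.
- The arm moves only by the tool jog_arm, never from a script. Its argument "targets" is a list of rows, each an object of numbers: "dx", "dy", "dz": the shift along the world's x, y, z in m; "ax", "ay", "az": the turn, a rotation vector about the world's x, y, z in rad; "fingers": the opening, from -1 (shut) to 1 (fully open). A call has 1 to 8 rows; each row shifts and turns the commanded pose from where the row before left it; what a row does not reach is not made up. A row lasts 1/12 s, in which the tool goes at most 41.7 mm and 7.16 degrees, less where a joint would pass 70% of its speed; a pose out of reach is approached as far as the arm can. A call is refused whole if a number of a shift passes 0.0417 or a number of a turn 0.125, either way. A call with a gripper value outside its range is refused whole. The fingers move at their own pace and stop on an object; the grip force is fixed at half the most. Time passes only in rows, so rows that do not move let the fingers close. It gives the time, the measured TCP pose, the force, the opening and the grip force at its end, in the units of the state.
- readout.sense(): the state, without advancing time (a new reading comes with each control period).
- imaging.get_image(name): name is "scene" or "top" or "wrist"; returns the picture (420x560x3 uint8, red, green, blue); there is no depth.
- imaging.calibration(name): a dict with "intrinsics" (3x3 intrinsics, pixels), "camera_from_world" (4x4, takes a point from world to camera coordinates). Camera axes: x right, y down, z forward; pixel columns grow to the right and rows downward; lengths in mm; the calibration is good to about 2 mm. A picture is of the moment at which its call begins: read the wrist's pose just before it. calibration takes no time and is no camera call; for the wrist camera it gives the pose at the moment of the call.
- job.hand_in(): hands the job in; it is judged then, once.
The state is a dict: "time": time; "q": joint angles; "qvel": joint speeds; "tau": joint torques, N m; "tool_pos": TCP position; "ee_rot": TCP orientation; "wrist_force": force on the tool from outside, world axes, zero at the start; "wrist_torque": the same for the moment, N m; "opening": finger opening in mm; "grasp_force": force on a finger pad.
Only numpy, scipy, OpenCV 4.12 (cv2) and the standard library are available. Lean on these libraries where they do the work, as an engineer would, in place of code of your own. Each camera call takes 0.05 s, during which the arm holds its last target. There are 200 camera calls.

## Working session

There is one attempt and no reset: what is moved stays moved. The work goes in short steps, Python scripts to look and compute and a tool call to move; the robot and the scene stay as the last step left them, time stands still between calls to the robot, and variables do not carry over. Pictures are saved under pics/ and viewed, at most 10 in all, crops included, and the job is handed in when it is done.

Besides the shell and the picture viewer there is one more tool, called after "Call:" as a command line: name --argument value ..., lists and objects as JSON in quotes. jog_arm: Moves the arm, as the interface text tells. Its arguments: {"type":"object","properties":{"targets":{"type":"array"}},"required":["targets"]}

```bash
mkdir -p pics && python3 - <<'E'
from cell import readout, imaging
import cv2, numpy as np
s=readout.sense(); print(s['time'],s['tool_pos'],s['ee_rot'],s['opening'],s['wrist_force'])
for n in ("scene","top"):
    im=imaging.get_image(n); cv2.imwrite(f"pics/{n}0.png",im[:,:,::-1])
    c=imaging.calibration(n); print(n,np.round(c["intrinsics"],1).tolist(),np.round(c["camera_from_world"],3).tolist())
E
```

```text
0.0 [ 313.55372084 -652.82325106  247.14953733] [-1.04777304e-03  9.75030577e-01  2.22067953e-01 -3.15662154e-04] 85.4629837443614 [ 0.23669675  0.2516933  -0.49703503]
scene [[447.2, 0.0, 277.3], [0.0, 447.2, 208.5], [0.0, 0.0, 1.0]] [[-0.171, 0.985, 0.007, 65.08], [0.842, 0.15, -0.517, -372.656], [-0.511, -0.083, -0.856, 1270.324], [0.0, 0.0, 0.0, 1.0]]
top [[533.6, 0.0, 282.1], [0.0, 533.6, 212.2], [0.0, 0.0, 1.0]] [[0.023, -1.0, -0.005, 35.549], [-0.998, -0.023, -0.065, 464.457], [0.065, 0.007, -0.998, 1525.581], [0.0, 0.0, 0.0, 1.0]]
```

View pics/scene0.png

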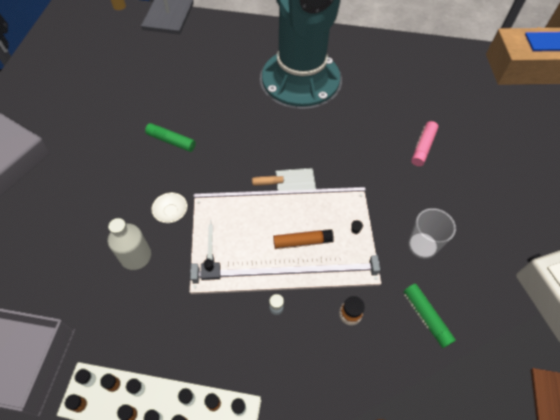

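View pics/top0.png

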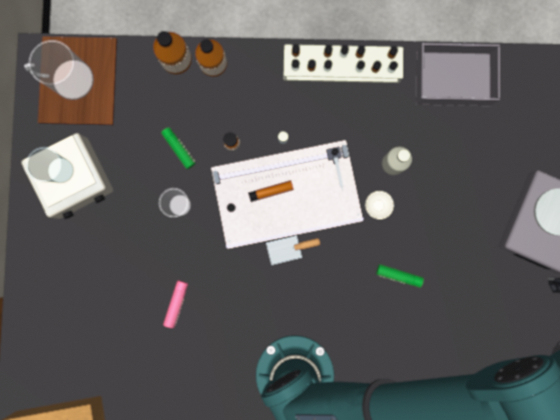

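The amber tube is at scene (303,239) and top (270,191), with its black cap at scene (327,237) and top (254,196). The knob is at scene (209,265) and top (335,153). Possible look-alikes for the tube are green at top (178,147) and (401,276), pink at top (176,304), and upright amber bottles at (172,50) and (210,57). I choose the amber tube on the white board.

```bash
cat > h.py <<'E'
import cv2, numpy as np
from cell import readout, imaging
def cast(px,n_or_c,z):
    c=imaging.calibration(n_or_c) if isinstance(n_or_c,str) else n_or_c
    K=np.array(c["intrinsics"]);T=np.array(c["camera_from_world"]);R,t=T[:3,:3],T[:3,3]
    p=np.atleast_2d(np.float64(px)); d=np.c_[p,np.ones(len(p))]@np.linalg.inv(K).T@R
    o=-R.T@t
    return o+d*((z-o[2])/d[:,2])[:,None]
def big(m,k=1):
    cs=cv2.findContours(m.astype(np.uint8),cv2.RETR_EXTERNAL,cv2.CHAIN_APPROX_NONE)[0]
    return sorted(cs,key=cv2.contourArea)[::-1][:k]
E
python3 - <<'E'
from h import *
im=cv2.imread("pics/top0.png"); hsv=cv2.cvtColor(im,cv2.COLOR_BGR2HSV)
roi=np.zeros(im.shape[:2],bool); roi[135:255,205:370]=1
white=roi&(hsv[...,2]>150)&(hsv[...,1]<60)
m=cv2.morphologyEx(white.astype(np.uint8),cv2.MORPH_CLOSE,np.ones((7,7)))
b=big(m)[0]; r=cv2.minAreaRect(b); box=cv2.boxPoints(r); print("board px",box.round(1).tolist())
w=cast(box,"top",12)[:,:2]; print(w.round(1).tolist(), w.mean(0))
am=roi&(hsv[...,0]<20)&(hsv[...,1]>150)&(hsv[...,2]>60)
for c in big(am,2):
    r=cv2.minAreaRect(c); bx=cv2.boxPoints(r); print("amber",np.round(r[0],1),cv2.contourArea(c),cast(bx,"top",28)[:,:2].round(1).tolist())
dk=roi&(hsv[...,2]<70)
inside=cv2.erode(cv2.fillConvexPoly(np.zeros(im.shape[:2],np.uint8),box.astype(int),1),np.ones((3,3)))>0
for c in big(dk&inside,5):
    mm=cv2.moments(c)
    if mm['m00']>8:
        p=[mm['m10']/mm['m00'],mm['m01']/mm['m00']]; print("dark",np.round(p,1),mm['m00'],cast(p,"top",80)[0].round(1),cast(p,"top",28)[0].round(1))
cv2.imwrite("pics/top_crop.png",cv2.resize(im[130:260,200:375],None,fx=4,fy=4,interpolation=cv2.INTER_CUBIC))
sc=cv2.imread("pics/scene0.png"); 
E
```

```text
board px [[209.89999389648438, 166.60000610351562], [357.3999938964844, 137.10000610351562], [377.70001220703125, 238.5], [230.1999969482422, 268.0]]
[[591.9, 259.5], [688.3, -168.4], [394.3, -230.9], [299.7, 191.7]] [493.57520954  12.99481273]
amber [273.4 189.8] 253.0 [[522.1, 126.3], [553.4, 26.0], [531.4, 19.3], [500.2, 119.4]]
amber [232.4 145.6] 6.5 [[650.7, 206.9], [660.0, 184.0], [653.6, 181.4], [644.4, 204.3]]
dark [347.7 212.2] 1374.0 [ 463.6 -135.4   80. ] [ 467.1 -141.5   28. ]
dark [249.5 250.2] 260.5 [352.5 133.2  80. ] [352.2 136.7  28. ]
dark [252.8 196. ] 30.5 [502.5 128.1  80. ] [507.4 131.4  28. ]
dark [334.5 151.4] 22.5 [632.4 -96.   80. ] [ 641.9 -100.7   28. ]
dark [230.6 207.3] 20.5 [469.7 188.8  80. ] [473.5 194.2  28. ]
```

View pics/top_crop.png

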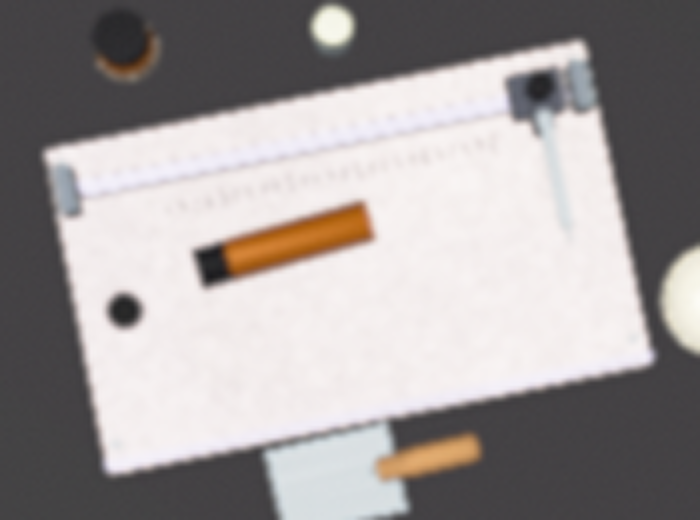

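The crop shows the amber tube with its cap on the +y side. The board corners are near (43,150), (585,40), (653,358) and (107,473), the knob is at (540,87) and the pointer tip at (570,232). Next I compute the frame.

```bash
python3 - <<'E'
from h import *
f=lambda p:np.array(p)/4+[200,130]-0.4
cor=cast(f([[43,150],[585,40],[653,358],[107,473]]),"top",12)[:,:2]
print(cor.round(1).tolist(),[round(np.linalg.norm(cor[i]-cor[i-1])) for i in range(4)])
C=cor.mean(0); ey=(cor[0]-cor[1])+(cor[3]-cor[2]); ey/=np.linalg.norm(ey); ex=np.array([ey[1],-ey[0]])
print("C",C.round(1),"theta deg",np.degrees(np.arctan2(ex[1],ex[0])))
def tb(p): p=np.array(p)[:2]-C; return np.array([p@ex,p@ey]).round(1)
print("knob",cast(f([540,86]),"top",80)[0],tb(cast(f([540,86]),"top",80)[0]))
print("tip",cast(f([570,233]),"top",54)[0],tb(cast(f([570,233]),"top",54)[0]))
# tube: end centers
e1=cast(f([369,220]),"top",28)[0]; e2=cast(f([200,267]),"top",28)[0]
print("tube ends",e1,e2,tb(e1),tb(e2),np.linalg.norm(e1-e2), "mid",(e1+e2)/2,tb((e1+e2)/2))
d=e2-e1; print("tube dir deg",np.degrees(np.arctan2(d[1],d[0])),"rail",np.degrees(np.arctan2(ey[1],ey[0])))
print("stopper",tb(cast(f([124,310]),"top",36)[0]))
print(imaging.calibration("wrist"))
E
```

```text
[[590.5, 258.2], [680.3, -134.7], [449.2, -187.4], [357.1, 204.5]] [240, 403, 237, 403]
C [519.3  35.1] theta deg 13.039245316709524
knob [633.21910221 -96.40765145  80.        ] [  81.3 -153.9]
tip [ 533.77830685 -121.65903304   54.        ] [ -21.3 -156. ]
tube ends [542.83051325  20.00441271  28.        ] [506.17667519 140.47147205  28.        ] [ 19.5 -20.1] [ 11.  105.6] 125.9198801993137 mid [524.50359422  80.23794238  28.        ] [15.3 42.8]
tube dir deg 106.92313845091614 rail 103.03924531670953
stopper [ -9.  164.4]
{'intrinsics': array([[309.39205672,   0.        , 279.01173188],
       [  0.        , 309.39205672, 208.37377539],
       [  0.        ,   0.        ,   1.        ]]), 'camera_from_world': array([[ 4.33905472e-01, -9.00957417e-01, -1.33207195e-03,
        -7.22471417e+02],
       [-8.64271973e-01, -4.16654284e-01,  2.81838896e-01,
        -3.80080963e+01],
       [-2.54479858e-01, -1.21140167e-01, -9.59460818e-01,
         3.79610438e+02],
       [ 0.00000000e+00,  0.00000000e+00,  0.00000000e+00,
         1.00000000e+00]])}
```

Call:
jog_arm --targets '[{"dx": 0.0105, "dy": 0.0367, "dz": -0.003, "az": -0.0077, "fingers": -0.05}, {"dx": 0.0105, "dy": 0.0367, "dz": -0.003, "az": -0.0077, "fingers": -0.05}, {"dx": 0.0105, "dy": 0.0367, "dz": -0.003, "az": -0.0077, "fingers": -0.05}, {"dx": 0.0105, "dy": 0.0367, "dz": -0.003, "az": -0.0077, "fingers": -0.05}, {"dx": 0.0105, "dy": 0.0367, "dz": -0.003, "az": -0.0077, "fingers": -0.05}, {"dx": 0.0105, "dy": 0.0367, "dz": -0.003, "az": -0.0077, "fingers": -0.05}, {"dx": 0.0105, "dy": 0.0367, "dz": -0.003, "az": -0.0077, "fingers": -0.05}, {"dx": 0.0105, "dy": 0.0367, "dz": -0.003, "az": -0.0077, "fingers": -0.05}]'

```text
validation failed for argument at $.ta...
```

Call:
jog_arm --targets '[{"dx": 0.0105, "dy": 0.0367, "dz": -0.003, "az": -0.0077, "fingers": -0.05}, {"dx": 0.0105, "dy": 0.0367, "dz": -0.003, "az": -0.0077, "fingers": -0.05}, {"dx": 0.0105, "dy": 0.0367, "dz": -0.003, "az": -0.0077, "fingers": -0.05}, {"dx": 0.0105, "dy": 0.0367, "dz": -0.003, "az": -0.0077, "fingers": -0.05}, {"dx": 0.0105, "dy": 0.0367, "dz": -0.003, "az": -0.0077, "fingers": -0.05}, {"dx": 0.0105, "dy": 0.0367, "dz": -0.003, "az": -0.0077, "fingers": -0.05}, {"dx": 0.0105, "dy": 0.0367, "dz": -0.003, "az": -0.0077, "fingers": -0.05}, {"dx": 0.0105, "dy": 0.0367, "dz": -0.003, "az": -0.0077, "fingers": -0.05}]'

```text
validation failed for argument at $.ta...
```

Call:
jog_arm --targets '[{"dx": 0.0105, "dy": 0.0367, "dz": -0.003, "az": -0.0077, "fingers": -0.05}, {"dx": 0.0105, "dy": 0.0367, "dz": -0.003, "az": -0.0077, "fingers": -0.05}, {"dx": 0.0105, "dy": 0.0367, "dz": -0.003, "az": -0.0077, "fingers": -0.05}, {"dx": 0.0105, "dy": 0.0367, "dz": -0.003, "az": -0.0077, "fingers": -0.05}, {"fingers": -0.05}, {"fingers": -0.05}]'

```text
validation failed for argument at $.ta...
```

```bash
python3 - <<'E'
from h import *
s=readout.sense(); print(s['time'],s['tool_pos'],s['ee_rot'],s['opening'],s['wrist_force'],np.abs(s['qvel']).max())
c=imaging.calibration("wrist"); im=imaging.get_image("wrist")[:,:,::-1]; cv2.imwrite("pics/w1.png",im)
np.save("w1.npy",c,allow_pickle=True)
E
```

```text
0.1 [ 313.6171436  -652.85024328  247.24696192] [-9.86790628e-04  9.75022177e-01  2.22105156e-01 -2.83610543e-04] 85.0151739280013 [0.12525522 0.02172957 0.66867882] 0.0026171745803434195
```

View pics/w1.png

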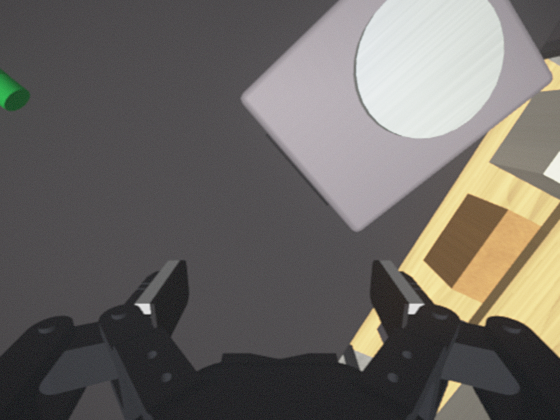

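The call was refused with the arm unmoved. The picture shows the start surroundings, with the open fingers at (165,285) and (395,285). I will try again with all the keys in each row.

Call:
jog_arm --targets '[{"dx": 0.0105, "dy": 0.0367, "dz": -0.003, "ax": 0, "ay": 0, "az": -0.0077, "fingers": -0.05}]'

```text
time: 0.23
tool_pos: [319.5, -624.4, 245.5]
ee_rot: [0.004, 0.977, 0.214, -0.002]
wrist_force: [-1.2, -1.4, -0.0]
opening: 75.6
grasp_force: 0.0
```

Call:
jog_arm --targets '[{"dx": 0.0105, "dy": 0.0367, "dz": -0.003, "ax": 0, "ay": 0, "az": -0.0077, "fingers": -0.05}, {"dx": 0.0105, "dy": 0.0367, "dz": -0.003, "ax": 0, "ay": 0, "az": -0.0077, "fingers": -0.05}, {"dx": 0.0105, "dy": 0.0367, "dz": -0.003, "ax": 0, "ay": 0, "az": -0.0077, "fingers": -0.05}, {"dx": 0.0105, "dy": 0.0367, "dz": -0.003, "ax": 0, "ay": 0, "az": -0.0077, "fingers": -0.05}, {"dx": 0.0105, "dy": 0.0367, "dz": -0.003, "ax": 0, "ay": 0, "az": -0.0077, "fingers": -0.05}, {"dx": 0.0105, "dy": 0.0367, "dz": -0.003, "ax": 0, "ay": 0, "az": -0.0077, "fingers": -0.05}, {"dx": 0.0105, "dy": 0.0367, "dz": -0.003, "ax": 0, "ay": 0, "az": -0.0077, "fingers": -0.05}, {"dx": 0.0105, "dy": 0.0367, "dz": -0.003, "ax": 0, "ay": 0, "az": -0.0077, "fingers": -0.05}]'

```text
time: 0.9
tool_pos: [408.5, -321.4, 221.1]
ee_rot: [-0.0, 0.982, 0.188, -0.0]
wrist_force: [1.2, -0.2, -0.7]
opening: 40.6
grasp_force: 0.0
```

Call:
jog_arm --targets '[{"dx": 0.0105, "dy": 0.0367, "dz": -0.003, "ax": 0, "ay": 0, "az": -0.0077, "fingers": -0.05}, {"dx": 0.0105, "dy": 0.0367, "dz": -0.003, "ax": 0, "ay": 0, "az": -0.0077, "fingers": -0.05}, {"dx": 0.0105, "dy": 0.0367, "dz": -0.003, "ax": 0, "ay": 0, "az": -0.0077, "fingers": -0.05}, {"dx": 0.0105, "dy": 0.0367, "dz": -0.003, "ax": 0, "ay": 0, "az": -0.0077, "fingers": -0.05}, {"dx": 0.0105, "dy": 0.0367, "dz": -0.003, "ax": 0, "ay": 0, "az": -0.0077, "fingers": -0.05}, {"dx": 0.0105, "dy": 0.0367, "dz": -0.003, "ax": 0, "ay": 0, "az": -0.0077, "fingers": -0.05}, {"dx": 0.0105, "dy": 0.0367, "dz": -0.003, "ax": 0, "ay": 0, "az": -0.0077, "fingers": -0.05}, {"dx": 0.0105, "dy": 0.0367, "dz": -0.003, "ax": 0, "ay": 0, "az": -0.0077, "fingers": -0.05}]'

```text
time: 1.57
tool_pos: [492.5, -27.8, 197.2]
ee_rot: [0.0, 0.988, 0.158, -0.0]
wrist_force: [1.1, -0.2, -1.0]
opening: 40.7
grasp_force: 0.0
```

Call:
jog_arm --targets '[{"dx": 0.0105, "dy": 0.0367, "dz": -0.003, "ax": 0, "ay": 0, "az": -0.0077, "fingers": -0.05}, {"dx": 0.0105, "dy": 0.0367, "dz": -0.003, "ax": 0, "ay": 0, "az": -0.0077, "fingers": -0.05}, {"dx": 0.0105, "dy": 0.0367, "dz": -0.003, "ax": 0, "ay": 0, "az": -0.0077, "fingers": -0.05}, {"dx": 0, "dy": 0, "dz": 0, "ax": 0, "ay": 0, "az": 0, "fingers": -0.05}, {"dx": 0, "dy": 0, "dz": 0, "ax": 0, "ay": 0, "az": 0, "fingers": -0.05}]'

```text
time: 1.98
tool_pos: [524.3, 83.9, 188.0]
ee_rot: [-0.001, 0.989, 0.149, 0.0]
wrist_force: [0.4, -1.4, -0.6]
opening: 40.8
grasp_force: 0.0
```

```bash
python3 - <<'E'
from h import *
s=readout.sense(); print(s['time'],s['tool_pos'],s['ee_rot'],s['opening'],s['wrist_force'],np.abs(s['qvel']).max())
c=imaging.calibration("wrist"); im=imaging.get_image("wrist")[:,:,::-1]; cv2.imwrite("pics/w2.png",im)
np.save("w2.npy",c,allow_pickle=True)
E
```

```text
1.9833 [524.28448945  83.90429763 187.99788278] [-5.34164194e-04  9.88763749e-01  1.49485645e-01  7.72680491e-05] 40.80067078959997 [ 0.37991974 -1.44080657 -0.63354516] 0.05555830314066246
```

View pics/w2.png

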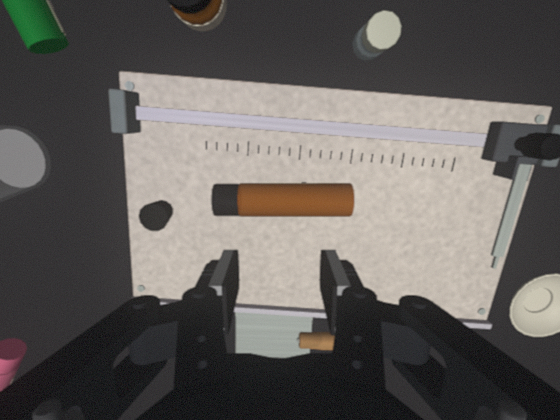

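The wrist view shows the tube from (213,200) to (353,200) with the cap on the left, the knob at (537,146), the pointer tip at (493,265) and the rail from (135,113) to (490,138). I localise the tube and rail from it.

```bash
cat >> h.py <<'E'
def tube(im,c,z=28):
    """amber body: returns end points (open end, cap boundary) on axis at height z, px box"""
    hsv=cv2.cvtColor(im,cv2.COLOR_BGR2HSV)
    m=(hsv[...,0]<22)&(hsv[...,1]>120)&(hsv[...,2]>50)
    return m
E
python3 - <<'E'
from h import *
im=cv2.imread("pics/w2.png"); c=np.load("w2.npy",allow_pickle=True).item()
hsv=cv2.cvtColor(im,cv2.COLOR_BGR2HSV)
m=(hsv[...,0]<22)&(hsv[...,1]>130)&(hsv[...,2]>50); m[:160]=0; m[260:]=0; m[:,:180]=0
b=big(m)[0]; r=cv2.minAreaRect(b); bx=cv2.boxPoints(r); print(r,bx.round(1).tolist())
bx=bx[np.argsort(bx[:,0])]; L=bx[:2].mean(0); Rr=bx[2:].mean(0)
w=cast([L,Rr],c,28); d=w[0]-w[1]; print("amber ends",w.round(1).tolist(),np.linalg.norm(d),"dir",np.degrees(np.arctan2(d[1],d[0])))
u=d/np.linalg.norm(d); 
print("mid from open end",(w[1]+u*65).round(1))
rail=cast([[135,113],[485,137]],c,26); d=rail[0]-rail[1]; print("rail",rail.round(1).tolist(),np.degrees(np.arctan2(d[1],d[0])))
bc=cast([[123,73],[549,106],[136,301],[490,325]],c,12); print("corners/lip",bc.round(1).tolist())
d=bc[0]-bc[1]; print(np.degrees(np.arctan2(d[1],d[0])))
print("knob",cast([[541,146]],c,80),"tip",cast([[493,266]],c,54))
# tips of fingers in world predicted
E
```

```text
((294.5, 199.5), (31.0, 115.0), 90.0) [[237.0, 184.0], [352.0, 184.0], [352.0, 215.0], [237.0, 215.0]]
amber ends [[507.9, 122.5, 28.0], [540.6, 17.3, 28.0]] 110.14624908581314 dir 107.25425069871542
mid from open end [521.3  79.4  28. ]
rail [[557.4, 230.2, 26.0], [631.1, -77.8, 26.0]] 103.46727008733203
corners/lip [[586.8, 252.5, 12.0], [676.0, -130.2, 12.0], [356.4, 200.7, 12.0], [445.6, -192.2, 12.0]]
103.11265361277768
knob [[630.25497917 -86.43468421  80.        ]] tip [[ 524.32552003 -122.6657433    54.        ]]
```

Call:
jog_arm --targets '[{"dx": 0.001, "dy": -0.001, "dz": -0.03, "ax": 0, "ay": 0, "az": 0, "fingers": -0.05}, {"dx": 0.001, "dy": -0.001, "dz": -0.03, "ax": 0, "ay": 0, "az": 0, "fingers": -0.05}, {"dx": 0.001, "dy": 0, "dz": -0.03, "ax": 0, "ay": 0, "az": 0, "fingers": -0.05}, {"dx": 0, "dy": 0, "dz": -0.02, "ax": 0, "ay": 0, "az": 0, "fingers": -0.05}, {"dx": 0, "dy": 0, "dz": -0.012, "ax": 0, "ay": 0, "az": 0, "fingers": -0.05}, {"dx": 0, "dy": 0, "dz": 0, "ax": 0, "ay": 0, "az": 0, "fingers": -0.05}, {"dx": 0, "dy": 0, "dz": 0, "ax": 0, "ay": 0, "az": 0, "fingers": -0.05}]'

```text
time: 2.62
tool_pos: [526.7, 77.1, 66.3]
ee_rot: [0.0, 0.989, 0.145, -0.001]
wrist_force: [-0.7, -0.5, 0.3]
opening: 40.6
grasp_force: 0.0
```

```bash
python3 -c "
from cell import robot; print(robot.tip_reach)"
```

```text
17.0
```

Call:
jog_arm --targets '[{"dx": 0, "dy": 0, "dz": -0.004, "ax": 0, "ay": 0, "az": 0, "fingers": -0.05}, {"dx": 0, "dy": 0, "dz": 0, "ax": 0, "ay": 0, "az": 0, "fingers": -0.05}]'

```text
time: 2.78
tool_pos: [527.7, 78.2, 63.2]
ee_rot: [0.0, 0.989, 0.146, 0.001]
wrist_force: [0.4, -0.0, -0.3]
opening: 40.6
grasp_force: 0.0
```

Call:
jog_arm --targets '[{"dx": 0, "dy": 0, "dz": -0.002, "ax": 0, "ay": 0, "az": 0, "fingers": -0.05}, {"dx": 0, "dy": 0, "dz": 0, "ax": 0, "ay": 0, "az": 0, "fingers": -0.05}]'

```text
time: 2.95
tool_pos: [527.3, 78.6, 60.9]
ee_rot: [-0.0, 0.989, 0.146, 0.001]
wrist_force: [-0.4, 0.1, 0.3]
opening: 40.8
grasp_force: 0.0
```

Call:
jog_arm --targets '[{"dx": 0, "dy": 0, "dz": -0.0025, "ax": 0, "ay": 0, "az": 0, "fingers": -0.05}, {"dx": 0, "dy": 0, "dz": 0, "ax": 0, "ay": 0, "az": 0, "fingers": -0.05}]'

```text
time: 3.12
tool_pos: [528.8, 79.1, 59.3]
ee_rot: [-0.0, 0.989, 0.146, 0.002]
wrist_force: [-0.6, -0.4, 8.1]
opening: 40.8
grasp_force: 4.3
```

Call:
jog_arm --targets '[{"dx": 0, "dy": 0, "dz": -0.0015, "ax": 0, "ay": 0, "az": 0, "fingers": -0.05}, {"dx": 0, "dy": 0, "dz": 0, "ax": 0, "ay": 0, "az": 0, "fingers": -0.05}]'

```text
time: 3.28
tool_pos: [530.5, 79.6, 59.2]
ee_rot: [-0.0, 0.989, 0.146, 0.004]
wrist_force: [-0.1, 0.1, 18.9]
opening: 40.2
grasp_force: 9.3
```

Call:
jog_arm --targets '[{"dx": 0, "dy": 0, "dz": -0.0015, "ax": 0, "ay": 0, "az": 0, "fingers": -0.05}, {"dx": 0, "dy": 0, "dz": 0, "ax": 0, "ay": 0, "az": 0, "fingers": -0.05}]'

```text
time: 3.45
tool_pos: [532.5, 80.2, 59.0]
ee_rot: [-0.001, 0.989, 0.146, 0.006]
wrist_force: [0.3, 0.5, 27.6]
opening: 40.7
grasp_force: 13.5
```

Call:
jog_arm --targets '[{"dx": 0, "dy": 0, "dz": -0.0, "ax": 0, "ay": 0, "az": 0, "fingers": -0.05}, {"dx": 0, "dy": 0, "dz": 0.0025, "ax": 0, "ay": 0, "az": 0, "fingers": -0.05}, {"dx": -0.0038, "dy": -0.0012, "dz": 0, "ax": 0, "ay": 0, "az": 0, "fingers": -0.05}, {"dx": -0.0038, "dy": -0.0012, "dz": 0, "ax": 0, "ay": 0, "az": 0, "fingers": -0.05}]'

```text
time: 3.78
tool_pos: [521.8, 76.9, 59.2]
ee_rot: [-0.0, 0.989, 0.147, 0.003]
wrist_force: [0.3, 1.2, 15.6]
opening: 40.5
grasp_force: 7.9
```

Call:
jog_arm --targets '[{"dx": -0.0038, "dy": -0.0012, "dz": 0, "ax": 0, "ay": 0, "az": 0, "fingers": -0.05}, {"dx": -0.0038, "dy": -0.0012, "dz": 0, "ax": 0, "ay": 0, "az": 0, "fingers": -0.05}]'

```text
time: 3.95
tool_pos: [514.1, 74.5, 59.1]
ee_rot: [-0.0, 0.989, 0.147, 0.003]
wrist_force: [0.4, 0.3, 15.9]
opening: 40.7
grasp_force: 7.9
```

Call:
jog_arm --targets '[{"dx": -0.0038, "dy": -0.0012, "dz": 0, "ax": 0, "ay": 0, "az": 0, "fingers": -0.05}, {"dx": -0.0038, "dy": -0.0012, "dz": 0, "ax": 0, "ay": 0, "az": 0, "fingers": -0.05}, {"dx": 0, "dy": 0, "dz": 0, "ax": 0, "ay": 0, "az": 0, "fingers": -0.05}]'

```text
time: 4.2
tool_pos: [505.1, 71.7, 59.0]
ee_rot: [-0.0, 0.989, 0.146, 0.002]
wrist_force: [-1.4, -0.4, 17.3]
opening: 40.6
grasp_force: 8.7
```

```bash
python3 - <<'E'
from h import *
s=readout.sense(); print(s['time'],s['tool_pos'],s['wrist_force'],np.abs(s['qvel']).max())
c=imaging.calibration("wrist"); im=imaging.get_image("wrist")[:,:,::-1]; cv2.imwrite("pics/w3.png",im)
np.save("w3.npy",c,allow_pickle=True)
E
```

```text
4.2 [505.07738617  71.72558715  59.01064047] [-1.35653625 -0.36779212 17.29949225] 0.011682088548395702
```

View pics/w3.png

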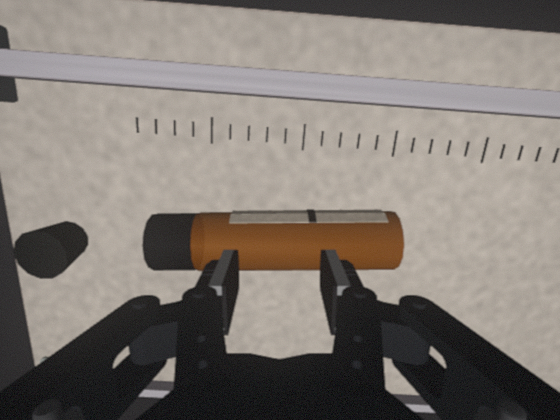

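After the first stroke the label strip shows on the far side at (308,217) with the tick at (312,215). The tube is still aligned with the tool, so I do the next stroke.

Call:
jog_arm --targets '[{"dx": 0, "dy": 0, "dz": 0.008, "ax": 0, "ay": 0, "az": 0, "fingers": -0.05}, {"dx": 0.0055, "dy": 0.0017, "dz": 0, "ax": 0, "ay": 0, "az": 0, "fingers": -0.05}, {"dx": 0.0055, "dy": 0.0017, "dz": 0, "ax": 0, "ay": 0, "az": 0, "fingers": -0.05}, {"dx": 0, "dy": 0, "dz": 0, "ax": 0, "ay": 0, "az": 0, "fingers": -0.05}, {"dx": 0, "dy": 0, "dz": -0.004, "ax": 0, "ay": 0, "az": 0, "fingers": -0.05}, {"dx": 0, "dy": 0, "dz": -0.0035, "ax": 0, "ay": 0, "az": 0, "fingers": -0.05}, {"dx": 0, "dy": 0, "dz": -0.0005, "ax": 0, "ay": 0, "az": 0, "fingers": -0.05}]'

```text
time: 4.83
tool_pos: [517.9, 75.6, 59.1]
ee_rot: [-0.0, 0.989, 0.146, 0.003]
wrist_force: [-1.7, 1.5, 24.9]
opening: 40.8
grasp_force: 12.5
```

Call:
jog_arm --targets '[{"dx": -0.0038, "dy": -0.0012, "dz": 0, "ax": 0, "ay": 0, "az": 0, "fingers": -0.05}, {"dx": -0.0038, "dy": -0.0012, "dz": 0, "ax": 0, "ay": 0, "az": 0, "fingers": -0.05}, {"dx": -0.0038, "dy": -0.0012, "dz": 0, "ax": 0, "ay": 0, "az": 0, "fingers": -0.05}, {"dx": -0.0038, "dy": -0.0012, "dz": 0, "ax": 0, "ay": 0, "az": 0, "fingers": -0.05}, {"dx": -0.0038, "dy": -0.0012, "dz": 0, "ax": 0, "ay": 0, "az": 0, "fingers": -0.05}, {"dx": -0.0038, "dy": -0.0012, "dz": 0, "ax": 0, "ay": 0, "az": 0, "fingers": -0.05}, {"dx": 0, "dy": 0, "dz": 0, "ax": 0, "ay": 0, "az": 0, "fingers": -0.05}]'

```text
time: 5.42
tool_pos: [493.9, 68.1, 58.9]
ee_rot: [-0.0, 0.989, 0.146, 0.002]
wrist_force: [-0.9, 1.0, 21.3]
opening: 40.9
grasp_force: 10.8
```

```bash
cat > lab.py <<'E'
from h import *
import sys
n=sys.argv[1]
s=readout.sense(); print(s['time'],s['tool_pos'],s['wrist_force'],np.abs(s['qvel']).max())
c=imaging.calibration("wrist"); im=imaging.get_image("wrist")[:,:,::-1].copy(); cv2.imwrite(f"pics/{n}.png",im); np.save(n+".npy",c,allow_pickle=True)
hsv=cv2.cvtColor(im,cv2.COLOR_BGR2HSV)
am=(hsv[...,0]<22)&(hsv[...,1]>130)&(hsv[...,2]>40)
roi=np.zeros(am.shape,bool); roi[150:290,100:450]=1
b=max(big(am&roi,3),key=lambda q:cv2.boundingRect(q)[2]); x,y,w,h=cv2.boundingRect(b); print("amber bbox",x,y,w,h)
for col in (250,270,290,305,318,330):
    a=np.flatnonzero(am[150:290,col])+150
    lo=np.flatnonzero((hsv[150:290,col,1]<70)&(hsv[150:290,col,2]>90)); 
    print(col,"amber rows",a.min(),a.max(), "gap rows",[int(v) for v in range(a.min(),a.max()) if not am[v,col]][::1][:1],[int(v) for v in range(a.min(),a.max()) if not am[v,col]][-1:])
E
python3 lab.py w4
```

```text
5.4167 [493.89893414  68.088442    58.90321526] [-0.88549897  0.95265078 21.25579483] 0.015174155900365789
amber bbox 190 213 213 57
250 amber rows 247 269 gap rows [] []
270 amber rows 247 268 gap rows [] []
290 amber rows 246 268 gap rows [] []
305 amber rows 246 268 gap rows [] []
318 amber rows 246 268 gap rows [] []
330 amber rows 246 249 gap rows [] []
```

View pics/w4.png

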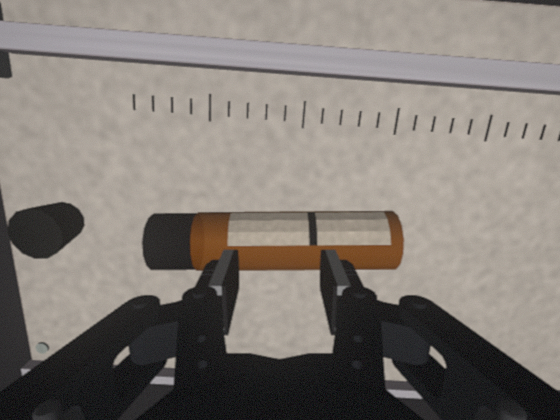

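The label now shows between rows 212 and 246 at column 270, with the tick at (312,228). I compute its angle.

```bash
cat > ang.py <<'E'
from h import *
def angle(c,col,r_top,r_bot,r_edge,theta):  # theta: tube direction rad; returns axis point, angle(deg) of edge from up, + = away from robot
    T=np.array(c["camera_from_world"]);R=T[:3,:3];o=-R.T@T[:3,3]
    e=np.array([np.sin(theta),-np.cos(theta),0])  # away from robot
    d=np.c_[np.array([[col,r_top],[col,r_bot],[col,r_edge]],float),np.ones(3)]@np.linalg.inv(c["intrinsics"]).T@R
    d2=np.c_[d@e,d[:,2]]; d2/=np.linalg.norm(d2,axis=1)[:,None]
    m=d2[0]+d2[1]; m/=np.linalg.norm(m)
    half=np.arccos(np.clip(d2[0]@d2[1],-1,1))/2
    oz=np.array([o@e,o[2]]); L=(28-oz[1])/m[1]; ax=oz+m*L
    q=oz-ax; B=q@d2[2]; C=q@q-256; t=-B-np.sqrt(B*B-C); p=q+d2[2]*t
    return ax[0],16/np.sin(half),L,np.degrees(np.arctan2(p[0],p[1]))
E
python3 - <<'E'
from ang import *
c=np.load("w4.npy",allow_pickle=True).item()
for col in (270,305): print(angle(c,col,211.5,269,246,np.radians(107.1)))
th=np.radians(107.1); e=np.array([np.sin(th),-np.cos(th),0]); print("tool e",e@np.array([493.9,68.1,0]))
E
```

```text
(np.float64(498.9208831398052), np.float64(174.7255425934296), np.float64(170.29327336117248), np.float64(11.230151352142498))
(np.float64(498.8473808814959), np.float64(174.74599830923788), np.float64(170.32073826456568), np.float64(11.25064611320197))
tool e 492.0903161572151
```

Call:
jog_arm --targets '[{"dx": 0, "dy": 0, "dz": 0.008, "ax": 0, "ay": 0, "az": 0, "fingers": -0.05}, {"dx": 0.0063, "dy": 0.002, "dz": 0, "ax": 0, "ay": 0, "az": 0, "fingers": -0.05}, {"dx": 0.0063, "dy": 0.002, "dz": 0, "ax": 0, "ay": 0, "az": 0, "fingers": -0.05}, {"dx": 0, "dy": 0, "dz": 0, "ax": 0, "ay": 0, "az": 0, "fingers": -0.05}, {"dx": 0, "dy": 0, "dz": -0.004, "ax": 0, "ay": 0, "az": 0, "fingers": -0.05}, {"dx": 0, "dy": 0, "dz": -0.003, "ax": 0, "ay": 0, "az": 0, "fingers": -0.05}, {"dx": 0, "dy": 0, "dz": 0, "ax": 0, "ay": 0, "az": 0, "fingers": -0.05}]'

```text
time: 6.05
tool_pos: [506.9, 72.1, 59.2]
ee_rot: [-0.0, 0.989, 0.146, 0.002]
wrist_force: [-0.3, 0.9, 13.5]
opening: 40.7
grasp_force: 6.7
```

Call:
jog_arm --targets '[{"dx": -0.0042, "dy": -0.0013, "dz": 0, "ax": 0, "ay": 0, "az": 0, "fingers": -0.05}, {"dx": -0.0042, "dy": -0.0013, "dz": 0, "ax": 0, "ay": 0, "az": 0, "fingers": -0.05}, {"dx": -0.0042, "dy": -0.0013, "dz": 0, "ax": 0, "ay": 0, "az": 0, "fingers": -0.05}, {"dx": -0.0042, "dy": -0.0013, "dz": 0, "ax": 0, "ay": 0, "az": 0, "fingers": -0.05}, {"dx": -0.0042, "dy": -0.0013, "dz": 0, "ax": 0, "ay": 0, "az": 0, "fingers": -0.05}, {"dx": -0.0042, "dy": -0.0013, "dz": 0, "ax": 0, "ay": 0, "az": 0, "fingers": -0.05}, {"dx": 0, "dy": 0, "dz": 0, "ax": 0, "ay": 0, "az": 0, "fingers": -0.05}]'

```text
time: 6.63
tool_pos: [479.6, 63.6, 59.0]
ee_rot: [-0.0, 0.989, 0.146, 0.0]
wrist_force: [-1.8, 0.6, 14.4]
opening: 40.4
grasp_force: 7.5
```

```bash
python3 - <<'E'
from h import *
s=readout.sense(); print(s['time'],s['tool_pos'],s['wrist_force'])
c=imaging.calibration("wrist"); im=imaging.get_image("wrist")[:,:,::-1].copy(); cv2.imwrite("pics/w5.png",im); np.save("w5.npy",c,allow_pickle=True)
hsv=cv2.cvtColor(im,cv2.COLOR_BGR2HSV)
for col in (200,270,300): print(col,[(r,*map(int,hsv[r,col])) for r in range(200,282,3)])
from ang import *
E
```

```text
6.6333 [479.61114629  63.62919885  58.95157147] [-1.7741415   0.6008884  14.36094031]
200 [(200, 18, 27, 170), (203, 17, 24, 169), (206, 17, 26, 174), (209, 16, 24, 159), (212, 15, 126, 71), (215, 13, 137, 84), (218, 13, 153, 85), (221, 11, 154, 93), (224, 12, 172, 98), (227, 13, 174, 101), (230, 14, 181, 104), (233, 12, 179, 107), (236, 13, 174, 113), (239, 14, 182, 115), (242, 14, 181, 113), (245, 15, 198, 112), (248, 14, 195, 111), (251, 14, 204, 109), (254, 14, 191, 107), (257, 13, 177, 108), (260, 12, 174, 107), (263, 14, 183, 103), (266, 13, 169, 98), (269, 15, 28, 164), (272, 18, 26, 164), (275, 19, 25, 114), (278, 13, 42, 43), (281, 30, 17, 30)]
270 [(200, 14, 23, 170), (203, 18, 25, 174), (206, 18, 25, 175), (209, 16, 35, 138), (212, 13, 127, 76), (215, 13, 139, 90), (218, 12, 144, 94), (221, 12, 159, 101), (224, 13, 159, 106), (227, 13, 154, 111), (230, 12, 157, 117), (233, 18, 39, 175), (236, 18, 35, 177), (239, 19, 39, 184), (242, 17, 32, 183), (245, 18, 36, 177), (248, 24, 28, 174), (251, 20, 29, 184), (254, 22, 34, 188), (257, 20, 32, 176), (260, 18, 39, 170), (263, 20, 39, 178), (266, 16, 46, 156), (269, 17, 29, 165), (272, 17, 28, 172), (275, 17, 27, 179), (278, 18, 26, 176), (281, 17, 24, 168)]
300 [(200, 18, 25, 174), (203, 19, 26, 168), (206, 15, 30, 171), (209, 14, 40, 120), (212, 15, 133, 75), (215, 13, 144, 87), (218, 14, 145, 93), (221, 15, 159, 98), (224, 12, 145, 107), (227, 13, 149, 111), (230, 13, 157, 114), (233, 18, 37, 184), (236, 19, 38, 180), (239, 19, 36, 179), (242, 18, 34, 182), (245, 22, 35, 181), (248, 21, 32, 183), (251, 22, 31, 180), (254, 23, 31, 180), (257, 20, 36, 178), (260, 17, 38, 173), (263, 16, 36, 170), (266, 13, 62, 148), (269, 17, 28, 166), (272, 15, 24, 169), (275, 17, 24, 168), (278, 18, 25, 174), (281, 17, 26, 178)]
```

Tangent rows are about 210 and 268, and the far label edge is near row 231.5. I compute the edge angle, which should be +36 degrees when the label is up.

```bash
python3 - <<'E'
from ang import *
c=np.load("w5.npy",allow_pickle=True).item()
for rb in (267.5,269): print(angle(c,285,210,rb,231.5,np.radians(107.1)))
E
```

```text
(np.float64(484.67932907627124), np.float64(174.56877614718502), np.float64(169.98841806546034), np.float64(34.37681630786123))
(np.float64(484.25093152134673), np.float64(170.24748495297882), np.float64(170.14849958476103), np.float64(35.86038324601764))
```

Call:
jog_arm --targets '[{"dx": 0, "dy": 0, "dz": 0.008, "ax": 0, "ay": 0, "az": 0, "fingers": -0.05}, {"dx": 0, "dy": 0, "dz": 0.008, "ax": 0, "ay": 0, "az": 0, "fingers": -0.05}, {"dx": 0, "dy": 0, "dz": 0.025, "ax": 0, "ay": 0, "az": 0, "fingers": -0.05}, {"dx": 0, "dy": 0, "dz": 0.03, "ax": 0, "ay": 0, "az": 0, "fingers": -0.05}, {"dx": 0, "dy": 0, "dz": 0.03, "ax": 0, "ay": 0, "az": 0, "fingers": 0.0}, {"dx": 0.02, "dy": -0.02, "dz": 0.02, "ax": 0, "ay": 0, "az": -0.014, "fingers": 0.1}, {"dx": 0.02, "dy": -0.02, "dz": 0.01, "ax": 0, "ay": 0, "az": -0.014, "fingers": 0.1}, {"dx": 0.02, "dy": -0.02, "dz": 0, "ax": 0, "ay": 0, "az": -0.014, "fingers": 0.1}]'

```text
time: 7.35
tool_pos: [541.5, 3.4, 192.2]
ee_rot: [-0.0, 0.992, 0.126, 0.002]
wrist_force: [0.1, -0.3, -0.9]
opening: 47.3
grasp_force: 0.0
```

Call:
jog_arm --targets '[{"dx": 0.02, "dy": -0.02, "dz": 0, "ax": 0, "ay": 0, "az": -0.014, "fingers": 0.1}, {"dx": 0.02, "dy": -0.02, "dz": 0, "ax": 0, "ay": 0, "az": -0.012, "fingers": 0.1}, {"dx": 0, "dy": 0, "dz": 0, "ax": 0, "ay": 0, "az": 0, "fingers": 0.1}, {"dx": 0, "dy": 0, "dz": 0, "ax": 0, "ay": 0, "az": 0, "fingers": 0.1}]'

```text
time: 7.68
tool_pos: [580.1, -38.2, 189.0]
ee_rot: [0.0, 0.994, 0.111, -0.0]
wrist_force: [-0.6, 0.1, -0.2]
opening: 46.4
grasp_force: 0.0
```

```bash
python3 - <<'E'
from h import *
s=readout.sense(); print(s['time'],s['tool_pos'],s['ee_rot'],s['opening'],np.abs(s['qvel']).max())
c=imaging.calibration("wrist"); im=imaging.get_image("wrist")[:,:,::-1].copy(); cv2.imwrite("pics/w6.png",im); np.save("w6.npy",c,allow_pickle=True)
E
```

```text
7.6833 [580.0908189  -38.1562168  189.01943339] [ 3.27027627e-04  9.93814097e-01  1.11055747e-01 -2.33346270e-04] 46.40693464105434 0.04673916986405167
```

View pics/w6.png

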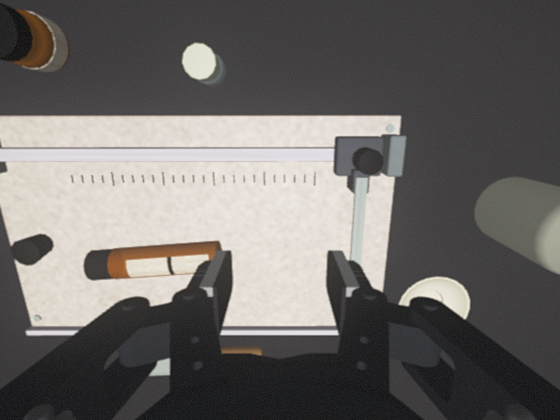

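The tube rests label up with the tick at (170,265). The rail is horizontal in the image, so the tool is aligned with it. The knob top is near (370,160) and the pointer strip is at column 360.

```bash
python3 - <<'E'
from h import *
im=cv2.imread("pics/w6.png"); c=np.load("w6.npy",allow_pickle=True).item()
hsv=cv2.cvtColor(im,cv2.COLOR_BGR2HSV)
d=(hsv[...,2]<35); roi=np.zeros(d.shape,bool); roi[135:185,345:385]=1
k=big(d&roi)[0]; (x,y),r=cv2.minEnclosingCircle(k); print("knob px",x,y,r,cv2.boundingRect(k))
print("knob@80",cast([[x,y]],c,80).round(1))
rail=cast([[10,155],[330,155]],c,26); dd=rail[0]-rail[1]; th=np.arctan2(dd[1],dd[0]); print("rail deg",np.degrees(th))
row=im[263:269,160:182].mean(0).mean(1).round(); print("tick cols",row)
ey=np.array([np.cos(th),np.sin(th),0])
t=cast([[170,265]],c,44)[0]; p=cast([[360,240],[362,200]],c,54)
print("tick",t.round(1),"y",(ey@t).round(1)); print("strip y",(p@ey).round(1),"knob y",(cast([[x,y]],c,80)@ey).round(1))
print("tool y",ey@readout.sense()['tool_pos'])
E
```

```text
Traceback (most recent call last):
IndexError: list index out of range
```

```bash
python3 - <<'E'
from h import *
im=cv2.imread("pics/w6.png"); c=np.load("w6.npy",allow_pickle=True).item()
hsv=cv2.cvtColor(im,cv2.COLOR_BGR2HSV)
print(hsv[160,345:390,2].tolist()); print(hsv[140:185,372,2].tolist())
g=cv2.cvtColor(im,cv2.COLOR_BGR2GRAY)
d=(g<50); roi=np.zeros(d.shape,bool); roi[138:183,348:384]=1
for k in big(d&roi,1): (x,y),r=cv2.minEnclosingCircle(k); print("knob px",x,y,r,cv2.boundingRect(k))
print("knob@80",cast([[x,y],[371,160]],c,80).round(1))
rail=cast([[10,155],[330,155]],c,26); dd=rail[0]-rail[1]; th=np.arctan2(dd[1],dd[0]); print("rail deg",np.degrees(th))
print("tick cols",im[263:269,160:182].mean(0).mean(1).round())
ey=np.array([np.cos(th),np.sin(th),0])
t=cast([[170,265]],c,44)[0]; p=cast([[360,240],[362,200]],c,54)
print("tick",t.round(1),"y",(ey@t).round(1)); print("strip y",(p@ey).round(1),"knob y",(cast([[x,y]],c,80)@ey).round(1))
print("tool y",ey@readout.sense()['tool_pos'])
E
```

```text
[115, 109, 113, 109, 113, 107, 102, 73, 54, 54, 53, 50, 56, 52, 60, 65, 64, 66, 62, 64, 65, 65, 59, 62, 60, 58, 59, 59, 57, 59, 58, 58, 55, 56, 56, 54, 56, 58, 68, 79, 77, 77, 82, 110, 133]
[105, 108, 105, 102, 105, 107, 105, 106, 101, 66, 57, 60, 56, 57, 55, 58, 57, 57, 59, 57, 59, 57, 62, 60, 58, 55, 56, 61, 60, 55, 58, 57, 58, 61, 76, 130, 199, 231, 231, 227, 226, 225, 224, 222, 223]
knob px 364.5 149.5 4.527792930603027 (360, 148, 10, 5)
knob@80 [[640.7 -89.1  80. ]
 [634.2 -96.3  80. ]]
rail deg 102.79766631863765
tick cols [222. 223. 224. 223. 222. 223. 218. 176. 103.  58.  74. 138. 199. 221.
 220. 220. 220. 221. 220. 220. 220. 222.]
tick [492.1  51.1  44. ] y -59.1
strip y [-238.2 -237.1] knob y [-228.8]
tool y -163.92153447636085
```

Call:
jog_arm --targets '[{"dx": 0.018, "dy": -0.0195, "dz": -0.01, "ax": 0, "ay": 0, "az": 0, "fingers": -0.12}, {"dx": 0.018, "dy": -0.0195, "dz": -0.01, "ax": 0, "ay": 0, "az": 0, "fingers": -0.12}, {"dx": 0.0175, "dy": -0.019, "dz": -0.01, "ax": 0, "ay": 0, "az": 0, "fingers": -0.12}, {"dx": 0, "dy": 0, "dz": -0.03, "ax": 0, "ay": 0, "az": 0, "fingers": -0.12}, {"dx": 0, "dy": 0, "dz": -0.019, "ax": 0, "ay": 0, "az": 0, "fingers": -0.12}, {"dx": 0, "dy": 0, "dz": 0, "ax": 0, "ay": 0, "az": 0, "fingers": -0.12}, {"dx": 0, "dy": 0, "dz": 0, "ax": 0, "ay": 0, "az": 0, "fingers": -0.12}]'

```text
time: 8.32
tool_pos: [631.2, -92.5, 109.1]
ee_rot: [-0.001, 0.994, 0.114, -0.002]
wrist_force: [-0.1, 0.6, -0.0]
opening: 37.5
grasp_force: 0.0
```

```bash
python3 - <<'E'
from h import *
s=readout.sense(); print(s['time'],s['tool_pos'],s['ee_rot'],s['opening'],np.abs(s['qvel']).max())
c=imaging.calibration("wrist"); im=imaging.get_image("wrist")[:,:,::-1].copy(); cv2.imwrite("pics/w7.png",im); np.save("w7.npy",c,allow_pickle=True)
E
```

```text
8.3167 [631.20333409 -92.54612373 109.12563505] [-8.91359353e-04  9.93519395e-01  1.13639319e-01 -2.12645163e-03] 37.46346214736824 0.03616497551269931
```

View pics/w7.png

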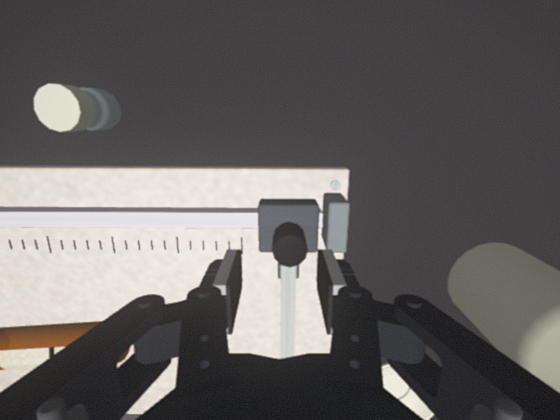

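The knob top is at (290,246) between the fingers, whose mid-line is at column 279. The end stop at (336,225) is low. I compute the remaining offset.

```bash
python3 - <<'E'
from h import *
c=np.load("w7.npy",allow_pickle=True).item(); print(cast([[290,243],[290,246]],c,80).round(1), cast([[336,222]],c,44).round(1)); print(readout.sense()['tool_pos'])
E
```

```text
[[637.6 -95.8  80. ]
 [635.9 -96.2  80. ]] [[ 644.3 -126.3   44. ]]
[632.52569649 -92.83502846 110.47204391]
```

Call:
jog_arm --targets '[{"dx": 0.0025, "dy": -0.003, "dz": -0.01, "ax": 0, "ay": 0, "az": 0, "fingers": -0.12}, {"dx": 0, "dy": 0, "dz": -0.01, "ax": 0, "ay": 0, "az": 0, "fingers": -0.12}, {"dx": 0, "dy": 0, "dz": 0, "ax": 0, "ay": 0, "az": 0, "fingers": -0.12}, {"dx": 0, "dy": 0, "dz": -0.008, "ax": 0, "ay": 0, "az": 0, "fingers": -0.12}, {"dx": 0, "dy": 0, "dz": -0.008, "ax": 0, "ay": 0, "az": 0, "fingers": -0.12}, {"dx": 0, "dy": 0, "dz": -0.003, "ax": 0, "ay": 0, "az": 0, "fingers": -0.12}, {"dx": 0, "dy": 0, "dz": 0, "ax": 0, "ay": 0, "az": 0, "fingers": -0.12}]'

```text
time: 8.95
tool_pos: [634.8, -97.1, 70.1]
ee_rot: [-0.0, 0.994, 0.113, -0.001]
wrist_force: [-0.1, 0.0, -0.2]
opening: 37.7
grasp_force: 0.0
```

Call:
jog_arm --targets '[{"dx": 0, "dy": 0, "dz": 0, "ax": 0, "ay": 0, "az": 0, "fingers": -0.5}, {"dx": 0, "dy": 0, "dz": 0, "ax": 0, "ay": 0, "az": 0, "fingers": -1}, {"dx": 0, "dy": 0, "dz": 0, "ax": 0, "ay": 0, "az": 0, "fingers": -1}, {"dx": 0, "dy": 0, "dz": 0, "ax": 0, "ay": 0, "az": 0, "fingers": -1}, {"dx": 0, "dy": 0, "dz": 0, "ax": 0, "ay": 0, "az": 0, "fingers": -1}]'

```text
time: 9.37
tool_pos: [635.8, -97.4, 71.5]
ee_rot: [0.0, 0.994, 0.113, 0.0]
wrist_force: [0.9, -1.2, -0.5]
opening: 18.1
grasp_force: 58.6
```

```bash
python3 - <<'E'
from h import *
s=readout.sense(); print(s['time'],s['tool_pos'],s['opening'],s['grasp_force'],s['wrist_force'])
c=imaging.calibration("wrist"); im=imaging.get_image("wrist")[:,:,::-1].copy(); cv2.imwrite("pics/w8.png",im); np.save("w8.npy",c,allow_pickle=True)
g=cv2.cvtColor(im,cv2.COLOR_BGR2GRAY)
for r in (300,320,340): print(r,g[r,240:320:2].tolist())
E
```

```text
9.3667 [635.75271467 -97.40929148  71.46497434] 18.13015156756683 58.59623674827162 [ 0.87566035 -1.20636526 -0.46208094]
300 [49, 45, 46, 42, 50, 44, 58, 67, 56, 44, 51, 51, 52, 51, 51, 48, 50, 47, 50, 48, 49, 48, 48, 48, 49, 49, 53, 45, 44, 47, 39, 53, 62, 52, 42, 42, 38, 41, 37, 37]
320 [42, 42, 39, 41, 48, 41, 51, 65, 47, 191, 232, 228, 226, 225, 218, 212, 206, 208, 204, 201, 198, 207, 209, 204, 217, 229, 230, 228, 228, 230, 183, 48, 62, 51, 40, 46, 41, 40, 40, 41]
340 [44, 40, 40, 39, 39, 156, 232, 230, 231, 231, 231, 231, 228, 226, 225, 215, 205, 211, 204, 200, 202, 206, 210, 205, 222, 229, 229, 228, 226, 229, 229, 231, 230, 229, 151, 41, 35, 43, 37, 40]
```

```bash
python3 - <<'E'
from h import *
th=np.radians(103.0); ey=np.array([np.cos(th),np.sin(th),0])
c8=np.load("w8.npy",allow_pickle=True).item(); c5=np.load("w5.npy",allow_pickle=True).item(); c6=np.load("w6.npy",allow_pickle=True).item()
i8=cv2.imread("pics/w8.png",0).astype(float); i5=cv2.imread("pics/w5.png",0).astype(float); i6=cv2.imread("pics/w6.png",0).astype(float)
def dark(row,lo,hi,img,t):
    v=img[row-2:row+3,lo:hi].mean(0); w=np.clip(t-v,0,None); return lo+(w*np.arange(hi-lo)).sum()/w.sum()
for r in (330,345):
    x=dark(r,264,298,i8,222); p=cast([[x,r]],c8,54.)[0]; print("strip w8",x,p.round(1),(p@ey).round(2))
print("tool y now",ey@readout.sense()['tool_pos'])
for r in (240,250):
    x=dark(r,295,325,i5,150); p=cast([[x,r]],c5,44.)[0]; print("tick w5",x,p.round(1),(p@ey).round(2))
x=dark(265,162,180,i6,200); p=cast([[x,265]],c6,44)[0]; print("tick w6",x,(p@ey).round(2))
for r in (200,230):
    v=i6[r-1:r+2,340:385].mean(0); print(r,v.round().tolist())
E
```

```text
strip w8 278.69739351557536 [ 595.5 -105.2   54. ] -236.43
strip w8 278.9678068410463 [ 585.9 -107.5   54. ] -236.58
tool y now -237.959681821308
tick w5 312.8775783552103 [496.7  52.8  44. ] -60.24
tick w5 315.1889022435897 [491.9  50.   44. ] -61.91
tick w6 169.15728328865058 -60.05
200 [223.0, 221.0, 220.0, 221.0, 222.0, 221.0, 222.0, 222.0, 222.0, 222.0, 223.0, 222.0, 220.0, 192.0, 169.0, 183.0, 200.0, 202.0, 198.0, 194.0, 195.0, 196.0, 200.0, 201.0, 199.0, 203.0, 214.0, 220.0, 218.0, 215.0, 215.0, 217.0, 219.0, 221.0, 220.0, 220.0, 221.0, 220.0, 220.0, 221.0, 219.0, 221.0, 220.0, 220.0, 221.0]
230 [225.0, 225.0, 225.0, 225.0, 224.0, 222.0, 221.0, 222.0, 223.0, 224.0, 222.0, 193.0, 170.0, 190.0, 203.0, 206.0, 199.0, 197.0, 197.0, 200.0, 203.0, 202.0, 203.0, 213.0, 220.0, 222.0, 221.0, 218.0, 219.0, 219.0, 220.0, 221.0, 223.0, 224.0, 223.0, 223.0, 222.0, 220.0, 221.0, 221.0, 223.0, 221.0, 220.0, 219.0, 220.0]
```

Call:
jog_arm --targets '[{"dx": -0.0012, "dy": 0.005, "dz": 0, "ax": 0, "ay": 0, "az": 0, "fingers": -1}, {"dx": -0.0023, "dy": 0.01, "dz": 0, "ax": 0, "ay": 0, "az": 0, "fingers": -1}, {"dx": -0.0033, "dy": 0.0143, "dz": 0, "ax": 0, "ay": 0, "az": 0, "fingers": -1}, {"dx": -0.0033, "dy": 0.0143, "dz": 0, "ax": 0, "ay": 0, "az": 0, "fingers": -1}, {"dx": -0.0033, "dy": 0.0143, "dz": 0, "ax": 0, "ay": 0, "az": 0, "fingers": -1}, {"dx": 0, "dy": 0, "dz": 0, "ax": 0, "ay": 0, "az": 0, "fingers": -1}]'

```text
time: 9.92
tool_pos: [621.8, -35.8, 71.5]
ee_rot: [-0.001, 0.993, 0.115, -0.0]
wrist_force: [1.7, -3.2, -1.2]
opening: 17.8
grasp_force: 59.0
```

Call:
jog_arm --targets '[{"dx": -0.0033, "dy": 0.0143, "dz": 0, "ax": 0, "ay": 0, "az": 0, "fingers": -1}, {"dx": -0.0033, "dy": 0.0143, "dz": 0, "ax": 0, "ay": 0, "az": 0, "fingers": -1}, {"dx": -0.0033, "dy": 0.0143, "dz": 0, "ax": 0, "ay": 0, "az": 0, "fingers": -1}, {"dx": -0.0033, "dy": 0.0143, "dz": 0, "ax": 0, "ay": 0, "az": 0, "fingers": -1}, {"dx": -0.0033, "dy": 0.0143, "dz": 0, "ax": 0, "ay": 0, "az": 0, "fingers": -1}, {"dx": -0.0033, "dy": 0.0143, "dz": 0, "ax": 0, "ay": 0, "az": 0, "fingers": -1}, {"dx": -0.0033, "dy": 0.0143, "dz": 0, "ax": 0, "ay": 0, "az": 0, "fingers": -1}, {"dx": -0.0016, "dy": 0.007, "dz": 0, "ax": 0, "ay": 0, "az": 0, "fingers": -1}]'

```text
time: 10.58
tool_pos: [598.3, 67.0, 71.5]
ee_rot: [0.001, 0.994, 0.113, 0.001]
wrist_force: [3.2, -6.5, -2.9]
opening: 18.1
grasp_force: 59.5
```

Call:
jog_arm --targets '[{"dx": 0, "dy": 0, "dz": 0, "ax": 0, "ay": 0, "az": 0, "fingers": -1}, {"dx": 0, "dy": 0, "dz": 0, "ax": 0, "ay": 0, "az": 0, "fingers": -1}, {"dx": 0, "dy": 0, "dz": 0, "ax": 0, "ay": 0, "az": 0, "fingers": -1}]'

```text
time: 10.83
tool_pos: [598.7, 65.2, 71.5]
ee_rot: [0.002, 0.994, 0.112, 0.001]
wrist_force: [3.6, -6.3, -2.6]
opening: 17.7
grasp_force: 59.5
```

```bash
python3 - <<'E'
from h import *
s=readout.sense(); d=s['tool_pos']-np.array([635.75,-97.41,71.5]); print(s['time'],s['tool_pos'],s['wrist_force'],s['opening'],"travel",np.hypot(*d[:2]),np.degrees(np.arctan2(d[1],d[0])))
a=cv2.imread("pics/h.png")
w=imaging.get_image("wrist")[:,:,::-1]; sc=imaging.get_image("scene")[:,:,::-1]; tp=imaging.get_image("top")[:,:,::-1]
cv2.imwrite("pics/w9.png",w);cv2.imwrite("pics/sc9.png",sc);cv2.imwrite("pics/tp9.png",tp); np.save("w9.npy",imaging.calibration("wrist"),allow_pickle=True)
f=lambda i:cv2.resize(i,(400,300),interpolation=cv2.INTER_CUBIC)
cv2.imwrite("pics/m9.png",np.vstack([np.hstack([f(w),f(tp[140:245,210:350])]),np.hstack([f(sc[180:300,185:345]),f(sc[215:275,265:345])])]))
E
```

```text
10.8333 [598.73339567  65.24805178  71.49022542] [ 3.55760713 -6.27899724 -2.62398731] 17.736329566227763 travel 166.8168780595914 102.82063222975799[ WARN:0@0.260] global loadsave.cpp:275 findDecoder imread_('pics/h.png'): can't open/read file: check file path/integrity
```

View pics/m9.png

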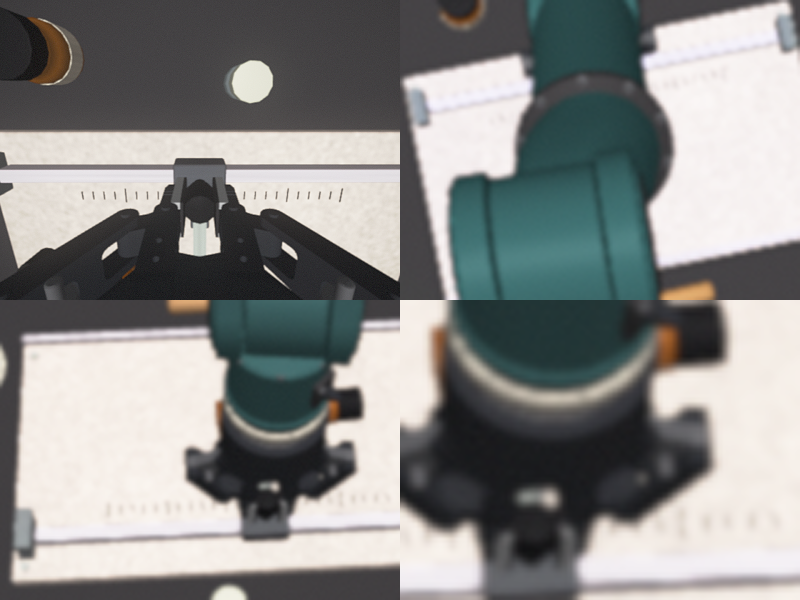

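Tip and tick are hidden by the hand in all views, so I use the measured travel. The pull direction gives the rail as 102.82 degrees, and I recompute with it.

Call:
jog_arm --targets '[{"dx": -0.001, "dy": 0.0045, "dz": 0, "ax": 0, "ay": 0, "az": 0, "fingers": -1}, {"dx": -0.001, "dy": 0.0045, "dz": 0, "ax": 0, "ay": 0, "az": 0, "fingers": -1}, {"dx": 0, "dy": 0, "dz": 0, "ax": 0, "ay": 0, "az": 0, "fingers": -1}, {"dx": 0, "dy": 0, "dz": 0, "ax": 0, "ay": 0, "az": 0, "fingers": -1}, {"dx": 0, "dy": 0, "dz": 0, "ax": 0, "ay": 0, "az": 0, "fingers": -1}]'

```text
time: 11.4
tool_pos: [596.8, 73.8, 71.5]
ee_rot: [0.002, 0.994, 0.112, 0.001]
wrist_force: [2.6, -6.7, -1.6]
opening: 18.1
grasp_force: 59.5
```

```bash
python3 - <<'E'
from h import *
th=np.radians(102.82); ey=np.array([np.cos(th),np.sin(th),0])
L=lambda n:np.load(n+".npy",allow_pickle=True).item(); G=lambda n:cv2.imread(f"pics/{n}.png",0).astype(float)
def dark(row,lo,hi,img,t):
    v=img[row-1:row+2,lo:hi].mean(0); w=np.clip(t-v,0,None); return lo+(w*np.arange(hi-lo)).sum()/w.sum()
i5,i6,i8=G("w5"),G("w6"),G("w8")
for r in (236,240,244): x=dark(r,300,321,i5,140); print("tick w5",round(x,1),(cast([[x,r]],L("w5"),44)@ey).round(2))
for r in (262,265,268): x=dark(r,164,176,i6,180); print("tick w6",round(x,1),(cast([[x,r]],L("w6"),44)@ey).round(2))
for r,x in ((200,359.3),(230,357.2)): print("strip w6",(cast([[x,r]],L("w6"),54)@ey).round(2))
for r in (330,345): x=dark(r,264,298,i8,222); print("strip w8",(cast([[x,r]],L("w8"),54)@ey).round(2), "tool",ey@[635.75,-97.41,0])
# knob seen now
s=readout.sense(); d=s['tool_pos']-np.array([635.75,-97.41,71.5]); print(s['time'],s['tool_pos'],"travel",d@ey,s['grasp_force'],s['wrist_force'])
w=imaging.get_image("wrist")[:,:,::-1]; cv2.imwrite("pics/w10.png",w); c=imaging.calibration("wrist"); g=cv2.cvtColor(w,cv2.COLOR_BGR2GRAY).astype(float)
for r in (330,345): x=dark(r,264,298,g,222); print("strip now",round(x,1),(cast([[x,r]],c,54)@ey).round(2))
E
```

```text
tick w5 312.9 [-58.46]
tick w5 312.9 [-58.68]
tick w5 312.9 [-58.89]
tick w6 168.7 [-58.4]
tick w6 169.2 [-58.55]
tick w6 169.7 [-58.72]
strip w6 [-235.]
strip w6 [-235.14]
strip w8 [-234.67] tool -236.04761218186826
strip w8 [-234.88] tool -236.04761218186826
11.4 [596.77073462  73.84083655  71.46588685] travel 175.63095418374982 59.52730845543556 [ 2.57630155 -6.71941103 -1.62353484]
strip now 279.2 [-59.35]
strip now 279.1 [-59.3]
```

Call:
jog_arm --targets '[{"dx": 0, "dy": 0.0006, "dz": 0, "ax": 0, "ay": 0, "az": 0, "fingers": -1}, {"dx": 0, "dy": 0, "dz": 0, "ax": 0, "ay": 0, "az": 0, "fingers": -1}, {"dx": 0, "dy": 0, "dz": 0, "ax": 0, "ay": 0, "az": 0, "fingers": -1}, {"dx": 0, "dy": 0, "dz": 0, "ax": 0, "ay": 0, "az": 0, "fingers": -1}, {"dx": 0, "dy": 0, "dz": 0, "ax": 0, "ay": 0, "az": 0, "fingers": -1}, {"dx": 0, "dy": 0, "dz": 0, "ax": 0, "ay": 0, "az": 0, "fingers": -1}]'

```text
time: 11.95
tool_pos: [596.7, 74.1, 71.5]
ee_rot: [0.002, 0.994, 0.112, 0.001]
wrist_force: [3.1, -7.4, -2.1]
opening: 18.1
grasp_force: 59.6
```

```bash
python3 - <<'E'
from h import *
from cell import job
s=readout.sense(); th=np.radians(102.82); ey=np.array([np.cos(th),np.sin(th),0]); t=(s['tool_pos']-np.array([635.75,-97.41,71.5]))@ey
print(s['time'],t,s['grasp_force'],np.abs(s['qvel']).max())
if 174.8<t<177.6 and s['grasp_force']>40: print(job.hand_in())
E
```

```text
11.95 175.9219961586626 59.56255215278361 0.0029191565654956573
the job is handed in; nothing more can be done
None
```

I rolled the tube label-up (within about 2 degrees), released it, pulled the pointer to within about 0.5 mm of the tick and handed in still gripping the knob; the hand hid tip and tick from every camera at the end, so that offset comes from measured travel and earlier pictures, and no verdict came back.

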